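# Find the high pad of a base plate by touch

### The job

Take the hand gauge by its barrel and touch its foot gently on each of the five rest pads of the round base plate in turn, starting at the pad beside the yellow dot and going round anticlockwise as seen from above, to feel which pad stands highest. Then leave the gauge standing upright by itself on the middle of that highest pad, ready for zeroing. Never press a pad harder than about 12 newtons, and leave the nut, the steel dish and the valve body alone.

Things in the scene. Friction and masses are not known exactly. Their poses are not given: they have to be found in the camera images.
- plate: round dark steel base plate, 190 mm across, 16 mm thick, fixed to the bench; origin at the centre of its underside, z up, x towards the yellow dot near its rim. On top, five sprung steel rest pads spaced evenly on a circle of 58 mm radius, a 24 mm plug at the centre and screw heads, none over 4 mm high. One pad stands about 2.5 mm higher than the next highest; which one differs every time
- gauge_center (a point): hand gauge: a loose turned aluminium probe, 80 mm tall, about 0.15 kg, standing upright on the bench; this point is on its axis, 40 mm above the underside of its foot; z along its axis, up. Bottom to top: flat foot 22 mm across with a brass band, 14 mm neck, then a plain barrel 26 mm across from 28 to 74 mm above the foot (grasp here from above)
- gauge_foot (a point): centre of the flat underside of the gauge's foot, the face that touches the pads
- nut_center (a point): bystander: steel nozzle nut, 28 mm across and 26 mm high, standing loose on the bench; the point is at its middle
- pot_center (a point): bystander: loose steel dish, 67 mm across and 30 mm high; the point is on its axis, half-way up
- valve_body_center (a point): bystander: loose black injector valve body, 40 x 90 mm and 52 mm high; the point is at its middle
- station_1 (a point): pad position 1: point on the plate's top face under the centre of the pad beside the yellow dot. Each pad is 32 mm across, flat, in a 42 mm black collar 2.5 mm high; its top stands 10 to 16 mm above the plate's top face (this point does not tell how high); it gives about 1 mm per 2 N of pressing, up to 9 mm, then stops dead. The rules call the pads rest_a to rest_e in no set order
- station_2 (a point): pad position 2: point on the plate's top face, under the centre of the pad 72 degrees anticlockwise (seen from above) from the one beside the yellow dot; it does not tell how high the pad stands
- station_3 (a point): pad position 3: point on the plate's top face, under the centre of the pad 144 degrees anticlockwise (seen from above) from the one beside the yellow dot; it does not tell how high the pad stands
- station_4 (a point): pad position 4: point on the plate's top face, under the centre of the pad 216 degrees anticlockwise (seen from above) from the one beside the yellow dot; it does not tell how high the pad stands
- station_5 (a point): pad position 5: point on the plate's top face, under the centre of the pad 288 degrees anticlockwise (seen from above) from the one beside the yellow dot; it does not tell how high the pad stands
There are look-alikes about, which are no part of the job. Of the things like the part that bears gauge_center, leave any that is brown, pink or purple; of the rest the smaller one is meant.

How it is judged:
By the outcome, as a careful person would: the job done as asked, in the order asked, and still so for the second after the job is handed in, with the robot touching nothing.
It also fails if it takes over 67 s, if anything falls off the work surface, if the arm or the gripper's body presses on something with over 40 N, if the wrist force passes 120 N, or if a joint passes its speed limit or range.

### The arm

A 6-joint arm with a two-finger parallel gripper is mounted at the origin on a cart in front of the work surface, level with it; the furniture and walls round the work are solid. World frame = base frame: x ahead of the robot, y to its left, z up, the work surface at z = 0. Lengths are in m, angles in degrees, forces in N, time in s.
With the tool pointing down it reaches from about 0.3 to 0.75 m from the base axis. Payload 8.5 kg.
Tool frame: the origin (TCP) lies between the finger pads; the fingertips stand ahead of it and the grasp point (between the pads) lies 8 mm behind it (env.tcp_to_tips is the z of the fingertips in the tool frame, in m); z points along the fingers, x is the direction in which the jaws open and shut, and the axes are right-handed (so a half turn about z gives the same grasp; the last joint's range is limited). The gripper opens to 85 mm and grips with 20 to 120 N. Pads are 22 mm wide; open, the fingers measure 114 mm over their backs; the gripper's body (76 mm by 85 mm) begins 54 mm behind the grasp point. The pads swing forward as they close: fully open they stand 13 mm farther back than shut.
Start: joints at [64.326, 21.807, 74.336, -0, 83.858, -12.336], TCP at [0.127, 0.535, 0.242] pointing down, gripper open.
Joint ranges: [-178.18, 178.18], [-50.72, 133.34], [12.68, 142.11], [-81.47, 261.47], [9.98, 163.14], [-165.26, 165.26]. Speed limits (degrees/s): [136.94, 136.94, 180, 180, 180, 180].

### API

Orientations are given as a 3x3 rotation matrix whose columns are the frame's x, y, z axes.
In Python, from rig import observe, viewer, env gives the robot as it stands.
- The arm moves only by the tool jog_arm, never from a script. Its arguments are lists of equal length, an entry for each row: "dr": the turn, a rotation vector about the tool's x, y, z in rad, a list of three; "slide": the shift along the tool's x, y, z in m, a list of three; "gripper": the opening, from -1 (shut) to 1 (fully open), so that 0 is half open. In form: {"dr": [[rx, ry, rz], ...], "slide": [[dx, dy, dz], ...], "gripper": [gripper, ...]}. A call has exactly 10 rows; each row shifts and turns the commanded pose from where the row before left it, along the tool's axes as they then stand; what a row does not reach is not made up. A row lasts 1/10 s, in which the tool goes at most 50 mm and 8.59 degrees, less where a joint would pass 70% of its speed; a pose out of reach is approached as far as the arm can. A call is refused whole if a number of a shift passes 0.05 or a number of a turn 0.15, either way. A call with a gripper value outside its range is refused whole. The fingers move at their own pace and stop on an object; "force" is the grip in N (left out, the last holds). Time passes only in rows, so rows that do not move let the fingers close, or fill a call up. It gives the time, the measured TCP pose, the force and the opening at its end, in the units of the state.
- observe(): the state, without advancing time (a new reading comes with each control period).
- viewer.get_image(name): name is "scene" or "side" or "wrist"; returns a dict with "pixels" (480x640x3 uint8, blue, green, red), "camera_matrix" (3x3 intrinsics, pixels), "R" (3x3) and "t" (3): a world point X has camera coordinates R X + t. Camera axes: x right, y down, z forward; pixel columns grow to the right and rows downward; lengths in m; the calibration is good to about 2 mm. A picture is of the moment at which its call begins. There is no depth.
- env.close_job(): hands the job in, once; it reports no verdict.
The state is a dict: "time_s": time; "q": joint angles; "qvel": joint speeds; "joint_efforts": joint torques, N m; "position": TCP position; "tool_rot": TCP orientation; "ft_force": force on the tool from outside, world axes, zero at the start; "wrist_torque": the same for the moment, N m; "grip_width": finger opening in m.
Only numpy, scipy, OpenCV 4.12 (cv2) and the standard library are available. Lean on these libraries where they do the work, as an engineer would, in place of code of your own. Each camera call takes 0.05 s, during which the arm holds its last target.

## Working session

There is one attempt and no reset: what is moved stays moved. The work goes in short steps, Python scripts to look and compute and a tool call to move; the robot and the scene stay as the last step left them, time stands still between calls to the robot, and variables do not carry over. Pictures are saved under pics/ and viewed, and the job is handed in when it is done.

Besides the shell and the picture viewer there is one more tool, called after "Request:" by a JSON object that holds its "fn" and its "kwargs". jog_arm: Moves the arm, as the interface text tells. Its arguments: {"type":"object","properties":{"dr":{"type":"array","items":{"type":"array","items":{"type":"number"}}},"slide":{"type":"array","items":{"type":"array","items":{"type":"number"}}},"gripper":{"type":"array","items":{"type":"number"}},"force":{"type":"number"}},"required":["dr","slide","gripper"]}

```bash
ls; mkdir -p pics; python3 - <<'E'
from rig import observe, viewer, env
import cv2,json,numpy as np
for n in ["scene","side","wrist"]:
    im=viewer.get_image(n); cv2.imwrite(f"pics/{n}0.png",im["pixels"])
    np.savez(f"pics/{n}0.npz",**{k:np.array(im[k]) for k in ["pixels","camera_matrix","R","t"]})
s=observe(); print(s); print(env.tcp_to_tips)
E
```

```text
pics
{'time_s': 0.15, 'q': array([ 6.43259453e+01,  2.18332603e+01,  7.43706106e+01,  7.35692559e-04,
        8.38586738e+01, -1.23387653e+01]), 'qvel': array([ 0.09451705, -0.09098058, -0.06788829, -0.02972514,  0.00644548,
        0.02005757]), 'joint_efforts': array([ 2.55836749e-03, -4.48621023e+01, -2.31343246e+01, -1.22813490e-04,
        3.81444566e-03,  4.60975480e-05]), 'position': array([0.12679527, 0.53497935, 0.24186748]), 'tool_rot': array([[ 2.30650176e-01,  9.73036619e-01, -4.84448292e-04],
       [ 9.73036158e-01, -2.30650554e-01, -9.78309893e-04],
       [-1.06366962e-03, -2.45738356e-04, -9.99999404e-01]]), 'ft_force': array([0.38726828, 0.24887069, 0.62581087]), 'wrist_torque': array([0.00059813, 0.00344016, 0.00992767]), 'grip_width': 0.08509920575236603}
0.011
```

View pics/scene0.png

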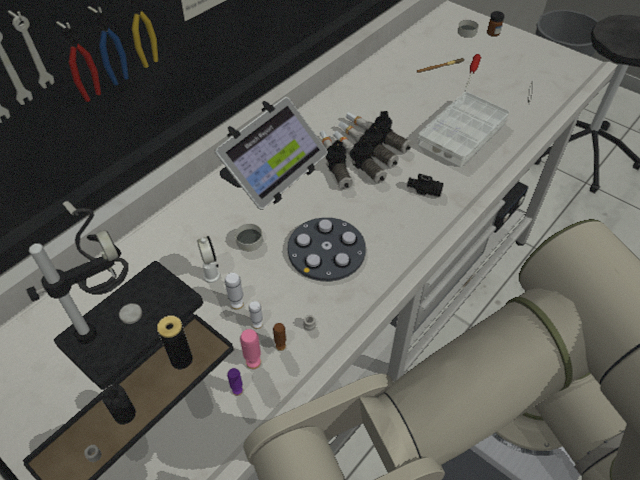

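View pics/side0.png

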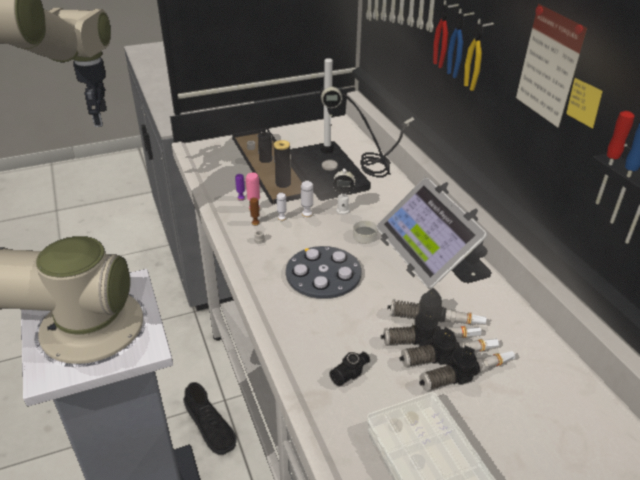

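View pics/wrist0.png

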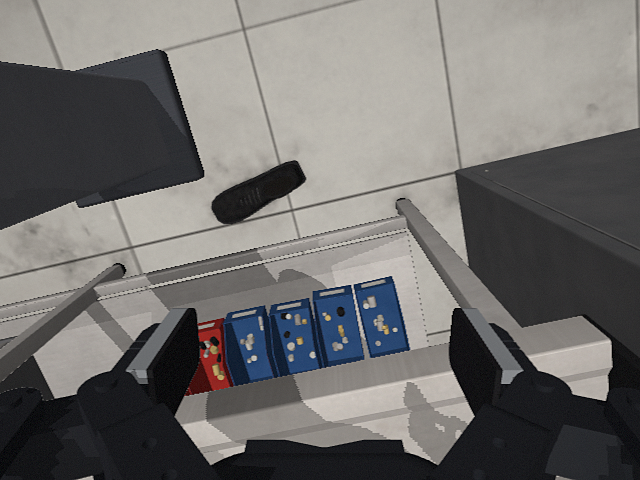

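```bash
python3 - <<'E'
import cv2,numpy as np
a=np.load("pics/scene0.npz")["pixels"];b=np.load("pics/side0.npz")["pixels"]
A=cv2.resize(a[215:395,190:390],None,fx=4,fy=3.33*1.2,interpolation=cv2.INTER_CUBIC)[:600]
A=cv2.resize(a[215:365,190:390],None,fx=4,fy=4,interpolation=cv2.INTER_CUBIC)
B=cv2.resize(b[165:315,220:420],None,fx=4,fy=4,interpolation=cv2.INTER_CUBIC)
cv2.imwrite("pics/cropA.png",A);cv2.imwrite("pics/cropB.png",B)
E
```

```text
(no output)
```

View pics/cropA.png

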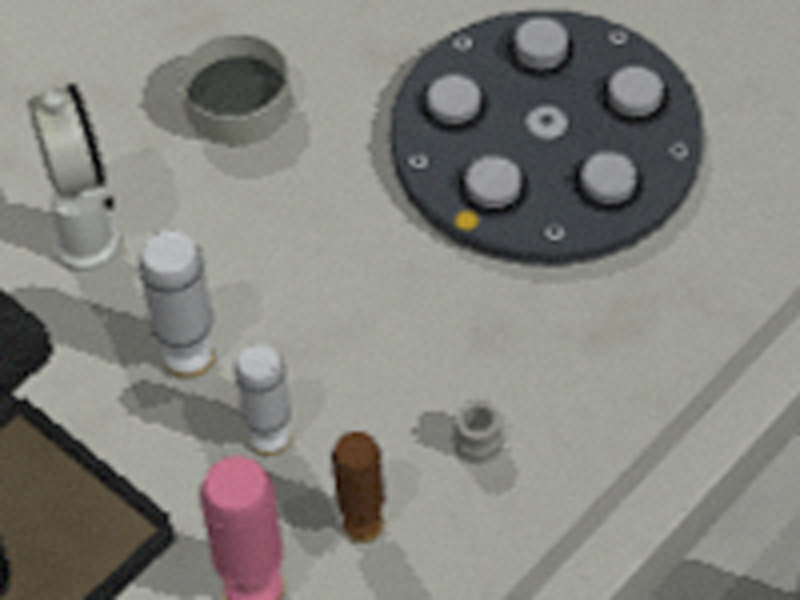

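View pics/cropB.png

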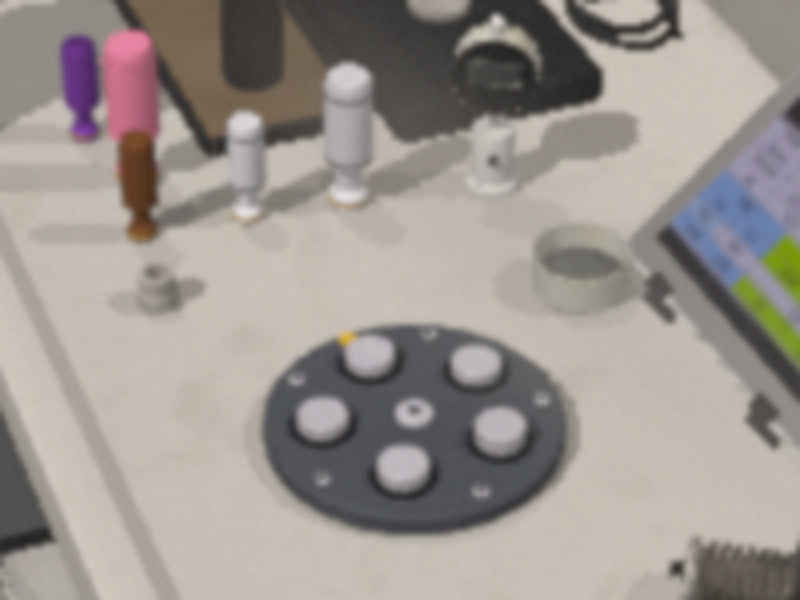

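```bash
cat > h.py <<'E'
import cv2,numpy as np
def load(n): return np.load(f"pics/{n}.npz")
def ray(d,uv):
    K,R,t=d["camera_matrix"],d["R"],d["t"]
    c=-R.T@t; v=R.T@np.linalg.solve(K,[uv[0],uv[1],1]); return c,v/np.linalg.norm(v)
def plane(d,uv,z):
    c,v=ray(d,uv); return c+v*(z-c[2])/v[2]
def tri(rs):
    A=sum(np.eye(3)-np.outer(v,v) for c,v in rs); b=sum((np.eye(3)-np.outer(v,v))@c for c,v in rs)
    p=np.linalg.solve(A,b); return p,[np.linalg.norm((np.eye(3)-np.outer(v,v))@(p-c)) for c,v in rs]
def proj(d,X):
    p=d["camera_matrix"]@(d["R"]@np.asarray(X)+d["t"]); return p[:2]/p[2]
E
python3 - <<'E'
from h import *
S,D=load("scene0"),load("side0")
for n,d,roi in [("scene",S,(275,205,380,290)),("side",D,(275,235,375,305))]:
    p=d["pixels"]; print(n,"cam",-d["R"].T@d["t"])
    x0,y0,x1,y1=roi
    sub=p[y0:y1,x0:x1].astype(int)
    m=((sub.max(2)<95)).astype(np.uint8)
    m=cv2.morphologyEx(m,cv2.MORPH_OPEN,np.ones((3,3)))
    cs,_=cv2.findContours(m,cv2.RETR_EXTERNAL,cv2.CHAIN_APPROX_NONE)
    c=max(cs,key=cv2.contourArea); h=cv2.convexHull(c).reshape(-1,2)+[x0,y0]
    # rim points on z=.016 plane, circle fit (algebraic)
    P=np.array([plane(d,u,0.016)[:2] for u in c.reshape(-1,2)+[x0,y0]])
    hp=cv2.convexHull(P.astype(np.float32)).reshape(-1,2)
    A=np.c_[2*hp,np.ones(len(hp))]; s=np.linalg.lstsq(A,(hp**2).sum(1),rcond=None)[0]
    print("centre",s[:2],"r",np.sqrt(s[2]+s[:2]@s[:2]))
    hsv=cv2.cvtColor(p,cv2.COLOR_BGR2HSV)[y0:y1,x0:x1]
    y=((hsv[...,0]>15)&(hsv[...,0]<32)&(hsv[...,1]>130)).astype(np.uint8)
    v,u=np.nonzero(y); print("dot",u.mean()+x0,v.mean()+y0,len(u),plane(d,(u.mean()+x0,v.mean()+y0),0.016))
plug=[(190+547/4,215+122/4),(220+413/4,165+412/4)]
print("plug tri",tri([ray(S,plug[0]),ray(D,plug[1])]),plane(S,plug[0],.018),plane(D,plug[1],.018))
ft=[(190+268/4,215+445/4),(220+247/4,165+211/4)]
tp=[(190+261/4,215+358/4),(220+245/4,165+121/4)]
for nm,q in[("foot",ft),("top",tp)]: print(nm,tri([ray(S,q[0]),ray(D,q[1])]),plane(S,q[0],0 if nm=="foot" else .08),plane(D,q[1],0 if nm=="foot" else .08))
for nm,q in[("nut",((190+479/4,215+430/4),(220+157/4,165+290/4))),("big",((190+190/4,215+362/4),(220+347/4,165+195/4))),("brown",((190+362/4,215+530/4),(220+142/4,165+230/4))),("pink",((190+254/4,215+590/4),(220+130/4,165+165/4))),("dish",((190+238/4,215+90/4),(220+582/4,165+268/4)))]:
    print(nm,tri([ray(S,q[0]),ray(D,q[1])]))
E
```

```text
scene cam [-0.02289814  0.6837679   1.14647452]
centre [ 0.55074456 -0.01439312] r 0.09599431654722605
dot 307.4 267.5 20 [0.54598294 0.05870576 0.016     ]
side cam [ 0.10361185 -1.11698695  1.01349902]
centre [ 0.55098625 -0.03043136] r 0.0943391987863034
dot 305.8 249.4 5 [0.54155174 0.06708089 0.016     ]
plug tri (array([ 0.55423745, -0.0207473 ,  0.0172545 ]), [np.float64(0.0008444584912525276), np.float64(0.0008444584912523646)]) [ 0.55290957 -0.02007587  0.018     ] [ 0.55482589 -0.02113429  0.018     ]
foot (array([5.34164064e-01, 2.43760588e-01, 3.90447483e-04]), [np.float64(0.0017135468920573599), np.float64(0.0017135468920573488)]) [0.53245017 0.24383949 0.        ] [0.53619168 0.24531906 0.        ]
top (array([0.53447272, 0.23849047, 0.07980045]), [np.float64(0.0007091509952306434), np.float64(0.0007091509952305386)]) [0.53356908 0.23868774 0.08      ] [0.53516087 0.23868739 0.08      ]
nut (array([0.44582453, 0.16602371, 0.01097428]), [np.float64(0.0001795141295926682), np.float64(0.00017951412959257975)])
big (array([0.60531634, 0.23383673, 0.00220163]), [np.float64(0.002167244976877165), np.float64(0.0021672449768771348)])
brown (array([4.58769781e-01, 2.49021587e-01, 1.51211104e-04]), [np.float64(0.00168283941551578), np.float64(0.0016828394155158236)])
pink (array([0.47209026, 0.31577257, 0.00997138]), [np.float64(0.00026416808827491977), np.float64(0.00026416808827497995)])
dish (array([0.71681566, 0.08005592, 0.01444866]), [np.float64(0.001952343202958611), np.float64(0.0019523432029585463)])
```

```bash
python3 - <<'E'
from h import *
S,D=load("scene0"),load("side0")
for nm,a,b in[("post top",(38,246),(328,60)),("goldspool",(171,324),(282,145)),("spool2",(117,391),(265,132)),("pinktop",(249.5,333),(252.5,175)),("bigtop",(233,276),(307,183)),("ring top",(205,237),(344,172))]:
    print(nm,tri([ray(S,a),ray(D,b)]))
E
```

```text
post top (array([0.77700017, 0.50199302, 0.33085427]), [np.float64(0.000495570426427292), np.float64(0.0004955704264272717)])
goldspool (array([0.59566687, 0.4023321 , 0.13922554]), [np.float64(0.0003265653026792914), np.float64(0.00032656530267955147)])
spool2 (array([0.5870857 , 0.55393272, 0.10572835]), [np.float64(0.004127580323187317), np.float64(0.0041275803231873446)])
pinktop (array([0.47677797, 0.30925972, 0.11680912]), [np.float64(0.0003637103122319728), np.float64(0.00036371031223202604)])
bigtop (array([0.60629475, 0.22917755, 0.10824436]), [np.float64(0.0007965410203877067), np.float64(0.0007965410203874492)])
ring top (array([0.70836486, 0.20746066, 0.13527136]), [np.float64(0.0020571338398316847), np.float64(0.0020571338398315715)])
```

Request:
{"fn": "jog_arm", "kwargs": {"dr": [[0,0,-0.116],[0,0,-0.116],[0,0,0],[0,0,0],[0,0,0],[0,0,0],[0,0,0],[0,0,0],[0,0,0],[0,0,0]], "slide": [[0,0,0],[0,0,0],[0,0,0],[0,0,0],[0,0,0],[0,0,0],[0,0,0],[0,0,0],[0,0,0],[0,0,0]], "gripper": [1,1,1,1,1,1,1,1,1,1]}}

```text
time_s: 1.15
position: [0.1269, 0.5351, 0.2423]
tool_rot: [[0.001, 1.0, 0.0], [1.0, -0.001, 0.0], [0.0, 0.0, -1.0]]
ft_force: [0.2, 0.4, 0.0]
grip_width: 0.0853
```

Clear route at this height. Move over the plate first via the gauge.

Request:
{"fn": "jog_arm", "kwargs": {"dr": [[0,0,0],[0,0,0],[0,0,0],[0,0,0],[0,0,0],[0,0,0],[0,0,0],[0,0,0],[0,0,0],[0,0,0]], "slide": [[-0.027,0.037,0],[-0.027,0.037,0],[-0.027,0.037,0],[-0.027,0.037,0],[-0.027,0.037,0],[-0.027,0.037,0],[-0.027,0.037,0],[-0.027,0.037,0],[-0.027,0.037,0],[-0.027,0.037,0]], "gripper": [1,1,1,1,1,1,1,1,1,1]}}

```text
time_s: 2.15
position: [0.498, 0.2635, 0.2424]
tool_rot: [[0.001, 1.0, 0.0], [1.0, -0.001, 0.0], [0.0, 0.0, -1.0]]
ft_force: [0.2, 0.5, 0.2]
grip_width: 0.0855
```

Request:
{"fn": "jog_arm", "kwargs": {"dr": [[0,0,0],[0,0,0],[0,0,0],[0,0,0],[0,0,0],[0,0,0],[0,0,0],[0,0,0],[0,0,0],[0,0,0]], "slide": [[-0.025,0.037,0],[0,0,0],[0,0,0],[0,0,0],[0,0,0],[0,0,0],[0,0,0],[0,0,0],[0,0,0],[0,0,0]], "gripper": [1,1,1,1,1,1,1,1,1,1]}}

```text
time_s: 3.15
position: [0.5336, 0.2399, 0.2423]
tool_rot: [[0.001, 1.0, -0.0], [1.0, -0.001, 0.0], [0.0, -0.0, -1.0]]
ft_force: [-1.1, 0.6, 0.2]
grip_width: 0.0856
```

```bash
cat > snap.py <<'E'
import sys
from rig import observe, viewer, env
import cv2,numpy as np
tag=sys.argv[1]
for n in sys.argv[2:]:
    im=viewer.get_image(n); cv2.imwrite(f"pics/{n}{tag}.png",im["pixels"])
    np.savez(f"pics/{n}{tag}.npz",**{k:np.array(im[k]) for k in ["pixels","camera_matrix","R","t"]})
s=observe(); np.set_printoptions(precision=4,suppress=True); print(s["time_s"],s["position"],s["tool_rot"].ravel(),s["q"],s["ft_force"],s["grip_width"])
E
python3 snap.py 1 wrist
```

```text
3.2 [0.5336 0.2398 0.2423] [ 0.0008  1.     -0.      1.     -0.0008  0.      0.     -0.     -1.    ] [ 12.6151  25.3713  68.5208   0.0004  86.1091 -77.3413] [-0.4517 -0.6212  0.768 ] 0.08531340624915339
```

View pics/wrist1.png

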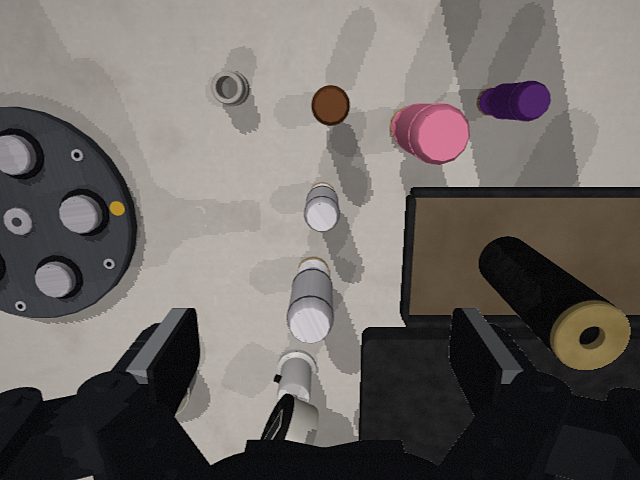

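```bash
python3 - <<'E'
from h import *
S,D,W=load("scene0"),load("side0"),load("wrist1")
print(plane(W,(321.5,215),.08), plane(W,(321,190),.0))
print("top3",tri([ray(S,(255.2,304.5)),ray(D,(281.2,195.2)),ray(W,(321.5,215))]))
print("plug",plane(W,(18,221.5),.018),"dot",plane(W,(117,208),.016))
for u in [(77,155),(109,264),(20,306)]: print(plane(W,u,.018))
p=W["pixels"];cv2.imwrite("pics/wc.png",cv2.resize(p[160:260,260:380],None,fx=5,fy=5,interpolation=cv2.INTER_CUBIC))
E
```

```text
[0.53659858 0.23868415 0.08      ] [0.53460021 0.23784832 0.        ]
top3 (array([0.5352041 , 0.2386714 , 0.07988137]), [np.float64(0.001339447010745231), np.float64(0.00029904176934172964), np.float64(0.0013794991325015975)])
plug [ 0.55814877 -0.02258505  0.018     ] dot [0.54682636 0.06320293 0.016     ]
[0.50160755 0.03773955 0.018     ]
[0.5973169  0.04983055 0.018     ]
[ 0.63826025 -0.03760665  0.018     ]
```

View pics/wc.png

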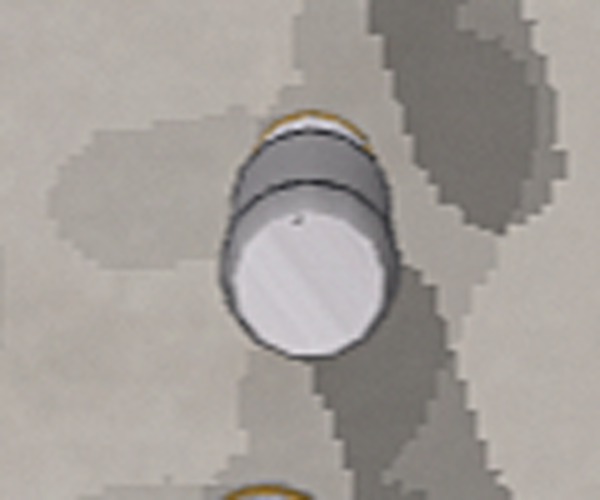

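Request:
{"fn": "jog_arm", "kwargs": {"dr": [[0,0,0],[0,0,0],[0,0,0],[0,0,0],[0,0,0],[0,0,0],[0,0,0],[0,0,0],[0,0,0],[0,0,0]], "slide": [[-0.001,0.0015,0.01],[0,0,0.02],[0,0,0.025],[0,0,0.025],[0,0,0.02],[0,0,0.01],[0,0,0],[0,0,0],[0,0,0],[0,0,0]], "gripper": [0.2,0.2,0.2,0.2,0.2,0.2,0.2,0.2,0.2,0.2], "force": 30}}

```text
time_s: 4.2
position: [0.5355, 0.2389, 0.1332]
tool_rot: [[0.001, 1.0, 0.002], [1.0, -0.001, 0.0], [0.0, 0.002, -1.0]]
ft_force: [0.2, -0.3, 0.3]
grip_width: 0.0506
```

```bash
python3 snap.py 2 wrist
```

```text
4.25 [0.5354 0.2389 0.1331] [ 0.0007  1.      0.0014  1.     -0.0007  0.0003  0.0003  0.0014 -1.    ] [ 12.486   30.8921  78.0767  -0.0012  70.9499 -77.472 ] [-0.321  -0.661  -0.2054] 0.05157587953597321
```

View pics/wrist2.png

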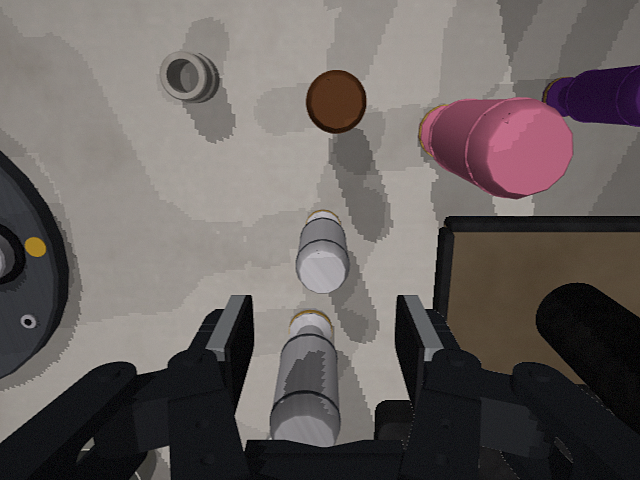

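```bash
python3 - <<'E'
from h import *
W=load("wrist2")
print(plane(W,(323,271),.08), proj(W,(.5354,.2389,.1331)),proj(W,(.5354,.2389,.122)))
E
```

```text
[0.53689625 0.23900236 0.08      ] [322.49507009 325.55117721] [322.56769757 310.45281207]
```

Request:
{"fn": "jog_arm", "kwargs": {"dr": [[0,0,0],[0,0,0],[0,0,0],[0,0,0],[0,0,0],[0,0,0],[0,0,0],[0,0,0],[0,0,0],[0,0,0]], "slide": [[0,0,0.01],[0,0,0.015],[0,0,0.018],[0,0,0.018],[0,0,0.015],[0,0,0.01],[0,0,0.002],[0,0,0],[0,0,0],[0,0,0]], "gripper": [0.2,0.2,0.2,0.2,0.2,0.2,0.2,0.2,0.2,0.2]}}

```text
time_s: 5.25
position: [0.5355, 0.2389, 0.045]
tool_rot: [[0.001, 1.0, 0.001], [1.0, -0.001, 0.0], [0.0, 0.001, -1.0]]
ft_force: [-0.2, 0.2, -0.1]
grip_width: 0.0513
```

Request:
{"fn": "jog_arm", "kwargs": {"dr": [[0,0,0],[0,0,0],[0,0,0],[0,0,0],[0,0,0],[0,0,0],[0,0,0],[0,0,0],[0,0,0],[0,0,0]], "slide": [[0,0,0],[0,0,0],[0,0,0],[0,0,0],[0,0,0],[0,0,0],[0,0,0],[0,0,0],[0,0,0],[0,0,0]], "gripper": [0,-0.15,-0.3,-0.4,-0.6,-0.8,-1,-1,-1,-1], "force": 50}}

```text
time_s: 6.25
position: [0.5352, 0.2388, 0.0445]
tool_rot: [[0.001, 1.0, 0.0], [1.0, -0.001, -0.0], [-0.0, 0.0, -1.0]]
ft_force: [-0.3, -0.2, 4.6]
grip_width: 0.0248
```

```bash
python3 snap.py 3 wrist scene side
```

```text
6.4 [0.5353 0.2388 0.0446] [ 0.0008  1.      0.0004  1.     -0.0008  0.      0.      0.0004 -1.    ] [ 12.4821  37.1609  83.4039  -0.005   59.412  -77.4703] [-0.8333 -0.7378  5.9284] 0.02522255476043145
```

View pics/wrist3.png

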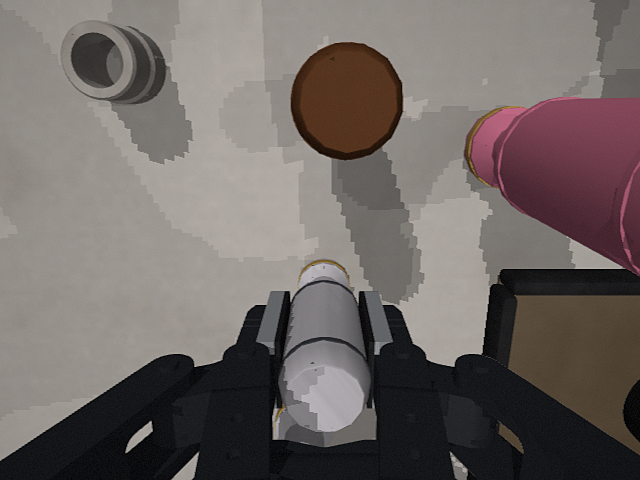

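Request:
{"fn": "jog_arm", "kwargs": {"dr": [[0,0,0],[0,0,0],[0,0,0],[0,0,0],[0,0,0],[0,0,0],[0,0,0],[0,0,0],[0,0,0],[0,0,0]], "slide": [[0,0,-0.005],[0,0,-0.015],[0,0,-0.02],[0,0,-0.02],[0,0,-0.02],[0,0,-0.02],[0,0,-0.015],[0,0,-0.005],[0,0,0],[0,0,0]], "gripper": [-1,-1,-1,-1,-1,-1,-1,-1,-1,-1]}}

```text
time_s: 7.4
position: [0.5348, 0.2388, 0.1633]
tool_rot: [[0.001, 1.0, -0.002], [1.0, -0.001, -0.0], [-0.0, -0.002, -1.0]]
ft_force: [0.2, 0.5, -2.4]
grip_width: 0.0248
```

Request:
{"fn": "jog_arm", "kwargs": {"dr": [[0,0,0],[0,0,0],[0,0,0],[0,0,0],[0,0,0],[0,0,0],[0,0,0],[0,0,0],[0,0,0],[0,0,0]], "slide": [[-0.015,0.002,0],[-0.03,0.003,0],[-0.035,0.003,0],[-0.035,0.003,0],[-0.035,0.003,0],[-0.035,0.003,0],[-0.03,0.002,0],[-0.015,0.001,0],[0,0,0],[0,0,0]], "gripper": [-1,-1,-1,-1,-1,-1,-1,-1,-1,-1]}}

```text
time_s: 8.4
position: [0.5547, 0.009, 0.164]
tool_rot: [[0.001, 1.0, -0.001], [1.0, -0.001, 0.0], [0.0, -0.001, -1.0]]
ft_force: [0.6, -0.0, -1.2]
grip_width: 0.0244
```

```bash
python3 snap.py 4 wrist side
```

```text
8.5 [0.5547 0.0098 0.1642] [-0.0004  1.     -0.0004  1.      0.0004  0.0003  0.0003 -0.0004 -1.    ] [ -11.2229   26.2042   80.8462    0.0133   72.9761 -101.2475] [ 1.1449 -0.3149 -1.2484] 0.024890415297289872
```

View pics/wrist4.png

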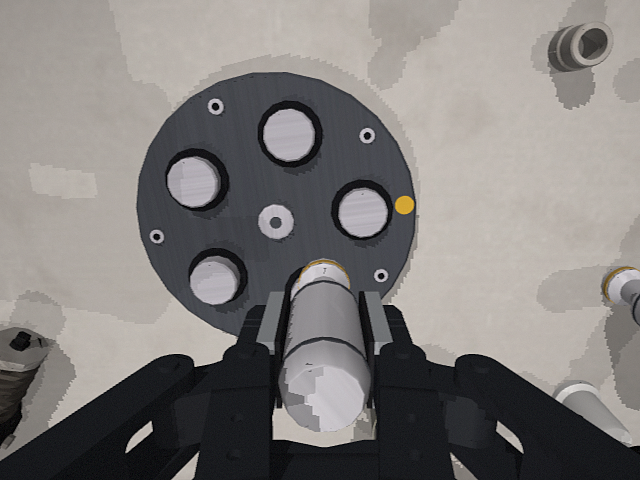

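View pics/side4.png

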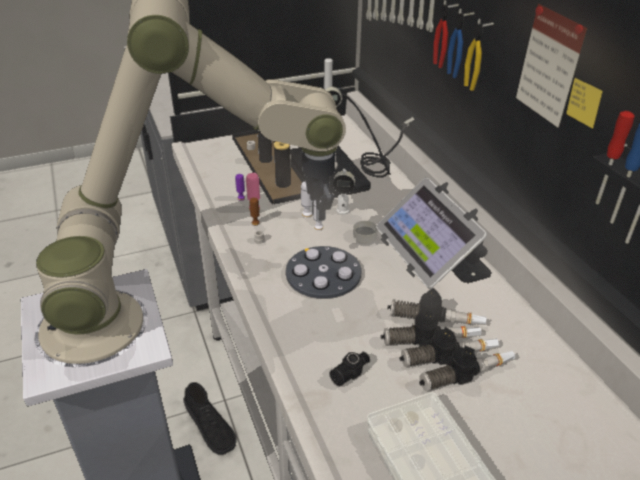

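```bash
python3 - <<'E'
from h import *
W=load("wrist4");D=load("side4");S=load("scene0")
print("proj foot",proj(D,(.5547,.0098,.1642-.0446)))
pl=plane(W,(275.5,221.5),.0185); dt=plane(W,(404,205),.0165)
print(pl,dt,dt-pl,np.degrees(np.arctan2(*(dt-pl)[[1,0]])))
sc=[(216,106),(367.5,136),(156.5,237),(381,276)]
P=np.array([plane(W,u,.018) for u in sc]);
for p in P: d=p-pl; print(p,np.hypot(*d[:2]),np.degrees(np.arctan2(d[1],d[0])))
A=np.c_[2*P[:,:2],np.ones(4)];s=np.linalg.lstsq(A,(P[:,:2]**2).sum(1),rcond=None)[0];print("screw circ",s[:2])
# foot centre of the gauge in view: band
print("foot pred",proj(W,(.5547,.0098,.1196)))
print("pads z=.03",[plane(W,u,.03)[:2]-pl[:2] for u in [(361,212),(289,134),(192,182),(214,281)]])
im=W["pixels"].copy()
cv2.imwrite("pics/c4.png",cv2.resize(im[60:360,130:430],None,fx=2,fy=2))
# scene/side dot & plug
print(plane(S,(307.4,267.5),.016))
E
```

```text
proj foot [318.83207433 228.36601844]
[ 0.55762108 -0.02277729  0.0185    ] [0.54693114 0.0630153  0.0165    ] [-0.01068994  0.08579259 -0.002     ] 97.10256896911531
[ 0.48347961 -0.05713145  0.018     ] 0.08171392380761291 -155.1388970786912
[0.50181423 0.03727363 0.018     ] 0.08197875525785836 132.9020943930723
[ 0.5684968  -0.10383869  0.018     ] 0.08178772292089131 -82.35845770515718
[0.59730757 0.04937126 0.018     ] 0.08234337279136926 61.186286880090286
screw circ [ 0.5578649  -0.02254466]
foot pred [324.50943682 275.81571336]
pads z=.03 [array([-0.00934059,  0.05603603]), array([-0.0579493 ,  0.01139399]), array([-0.02881215, -0.04985563]), array([ 0.03805324, -0.0412542 ])]
[0.54598294 0.05870576 0.016     ]
```

View pics/c4.png

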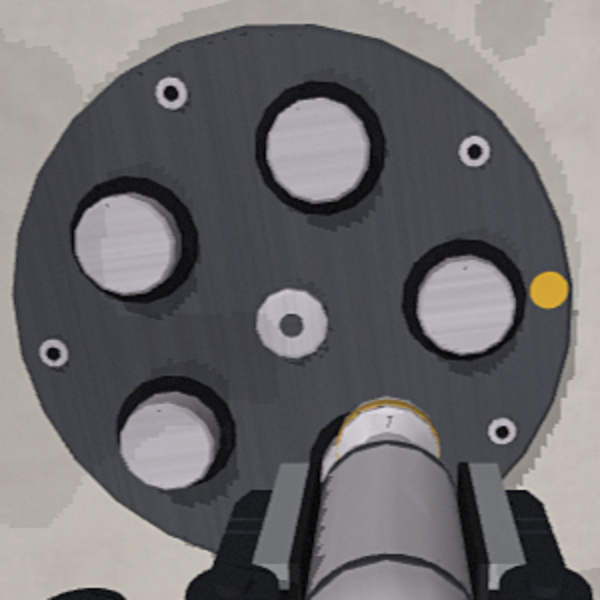

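```bash
python3 - <<'E'
from h import *
W=load("wrist4");S=load("scene0");D=load("side0")
print("dark thing",plane(W,(45,345),.04),plane(W,(45,345),.0))
print("tablet corner",tri([ray(S,(262,206)),ray(D,(378,236))]),tri([ray(S,(327,155)),ray(D,(430,285))]))
for e in (-.003,0,.003): print(e,[proj(W,(.5547-.011+e,.0098,z)).round(1) for z in (.1196,.1226)],[proj(W,(.5547+e,.0098+s*.011,.1196)).round(1) for s in(1,-1)])
E
```

```text
dark thing [ 0.6379407  -0.17901814  0.04      ] [ 0.66247056 -0.20856521  0.        ]
tablet corner (array([0.72676366, 0.01216906, 0.053769  ]), [np.float64(0.0077350455882517), np.float64(0.007735045588251747)]) (array([ 0.72997582, -0.22529843,  0.06808724]), [np.float64(0.00664645406128088), np.float64(0.006646454061280818)])
-0.003 [array([324.5, 245.8]), array([324.5, 248. ])] [array([349.5, 269.4]), array([299.5, 269.5])]
0 [array([324.5, 252.3]), array([324.5, 254.7])] [array([349.4, 275.8]), array([299.6, 275.9])]
0.003 [array([324.5, 258.8]), array([324.5, 261.2])] [array([349.3, 282. ]), array([299.7, 282.1])]
```

Request:
{"fn": "jog_arm", "kwargs": {"dr": [[0,0,0],[0,0,0],[0,0,0],[0,0,0],[0,0,0],[0,0,0],[0,0,0],[0,0,0],[0,0,0],[0,0,0]], "slide": [[0.01,-0.003,0.005],[0.016,-0.003,0.01],[0,0,0.015],[0,0,0.015],[0,0,0.015],[0,0,0.01],[0,0,0.005],[0,0,0],[0,0,0],[0,0,0]], "gripper": [-1,-1,-1,-1,-1,-1,-1,-1,-1,-1]}}

```text
time_s: 9.5
position: [0.5493, 0.0348, 0.0899]
tool_rot: [[0.001, 1.0, 0.001], [1.0, -0.001, -0.0], [-0.0, 0.001, -1.0]]
ft_force: [-0.3, -0.3, -0.7]
grip_width: 0.0247
```

```bash
python3 snap.py 5 wrist side scene
```

```text
9.65 [0.5491 0.0348 0.0897] [ 0.001   1.      0.0008  1.     -0.001  -0.0001 -0.0001  0.0008 -1.    ] [ -8.7088  30.8417  87.0238   0.0003  62.0902 -98.6545] [ 0.5196 -0.2546 -1.4137] 0.024800079427132405
```

View pics/wrist5.png

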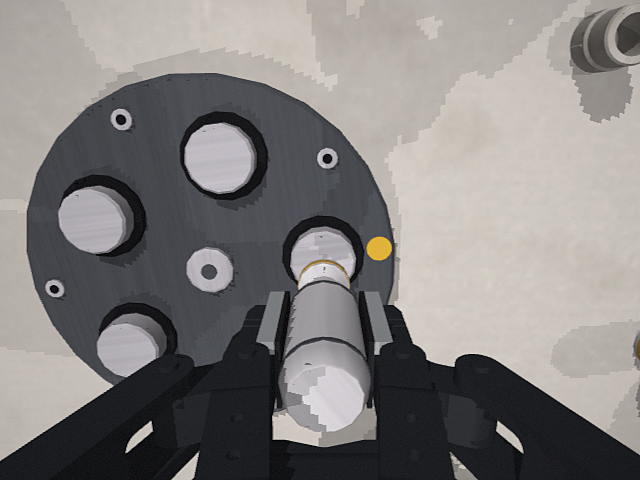

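```bash
python3 - <<'E'
from h import *
W=load("wrist5")
pl=plane(W,(209,270),.0185); dt=plane(W,(378.5,248.5),.0165)
print(pl,dt,np.degrees(np.arctan2(*(dt-pl)[[1,0]])))
S,D=load("scene5"),load("side5")
x=[d["pixels"][a:a+100,b:b+134] for d,a,b in((S,190,250),(D,190,250))]
cv2.imwrite("pics/c5.png",cv2.resize(np.hstack(x),None,fx=2.9,fy=2.9,interpolation=cv2.INTER_CUBIC))
# predicted pad1 centre & foot (z) 
for e in(0,.002): print(proj(S,(.5491+e,.0348,.0451)),proj(D,(.5491+e,.0348,.0451)))
E
```

```text
[ 0.55743444 -0.02298723  0.0185    ] [0.54670515 0.06288949 0.0165    ] 97.12153190974729
[312.95207582 253.02157968] [312.99764695 247.07810869]
[312.30060754 252.58337989] [313.73392251 246.90136998]
```

View pics/c5.png

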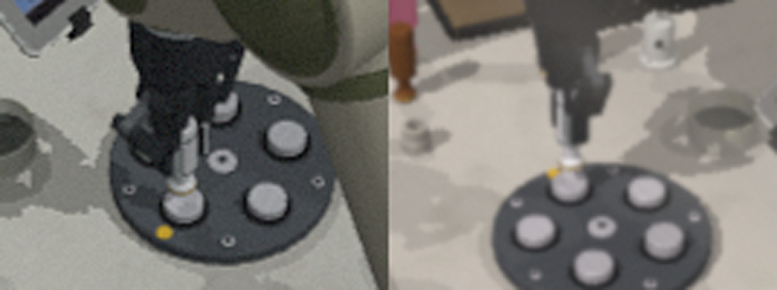

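Request:
{"fn": "jog_arm", "kwargs": {"dr": [[0,0,0],[0,0,0],[0,0,0],[0,0,0],[0,0,0],[0,0,0],[0,0,0],[0,0,0],[0,0,0],[0,0,0]], "slide": [[0.001,-0.0007,0.004],[0,0,0.004],[0,0,0.003],[0,0,0.002],[0,0,0.001],[0,0,0.001],[0,0,0.001],[0,0,0],[0,0,0],[0,0,0]], "gripper": [-1,-1,-1,-1,-1,-1,-1,-1,-1,-1]}}

```text
time_s: 10.65
position: [0.5483, 0.0358, 0.0734]
tool_rot: [[0.001, 1.0, 0.0], [1.0, -0.001, -0.0], [-0.0, 0.0, -1.0]]
ft_force: [-0.0, -0.2, -0.8]
grip_width: 0.0248
```

```bash
cat > f.py <<'E'
from rig import observe
import numpy as np
np.set_printoptions(precision=4,suppress=True)
s=observe(); print(s["time_s"],s["position"],s["ft_force"],s["tool_rot"][:,2])
E
python3 f.py
```

```text
10.65 [0.5483 0.0358 0.0734] [-0.0478 -0.1676 -0.7719] [ 0.0002 -0.     -1.    ]
```

Request:
{"fn": "jog_arm", "kwargs": {"dr": [[0,0,0],[0,0,0],[0,0,0],[0,0,0],[0,0,0],[0,0,0],[0,0,0],[0,0,0],[0,0,0],[0,0,0]], "slide": [[0,0,0.0005],[0,0,0.0005],[0,0,0.0005],[0,0,0.0005],[0,0,0],[0,0,0],[0,0,0],[0,0,0],[0,0,0],[0,0,0]], "gripper": [-1,-1,-1,-1,-1,-1,-1,-1,-1,-1]}}

```text
time_s: 11.65
position: [0.5483, 0.0358, 0.0713]
tool_rot: [[0.001, 1.0, 0.0], [1.0, -0.001, 0.0], [0.0, 0.0, -1.0]]
ft_force: [-0.4, 0.0, 1.0]
grip_width: 0.0248
```

Request:
{"fn": "jog_arm", "kwargs": {"dr": [[0,0,0],[0,0,0],[0,0,0],[0,0,0],[0,0,0],[0,0,0],[0,0,0],[0,0,0],[0,0,0],[0,0,0]], "slide": [[0,0,0.0005],[0,0,0.0005],[0,0,0.0005],[0,0,0],[0,0,0],[0,0,0],[0,0,0],[0,0,0],[0,0,0],[0,0,0]], "gripper": [-1,-1,-1,-1,-1,-1,-1,-1,-1,-1]}}

```text
time_s: 12.65
position: [0.5483, 0.0358, 0.0699]
tool_rot: [[0.001, 1.0, 0.0], [1.0, -0.001, -0.0], [-0.0, 0.0, -1.0]]
ft_force: [-0.7, 0.6, 4.0]
grip_width: 0.0251
```

```bash
python3 snap.py 6 wrist
```

```text
12.7 [0.5483 0.0358 0.0698] [ 0.0008  1.      0.0001  1.     -0.0008  0.      0.      0.0001 -1.    ] [ -8.6101  32.3597  88.2898   0.0025  59.3436 -98.5673] [0.5767 0.3419 3.2815] 0.02481215262504168
```

View pics/wrist6.png

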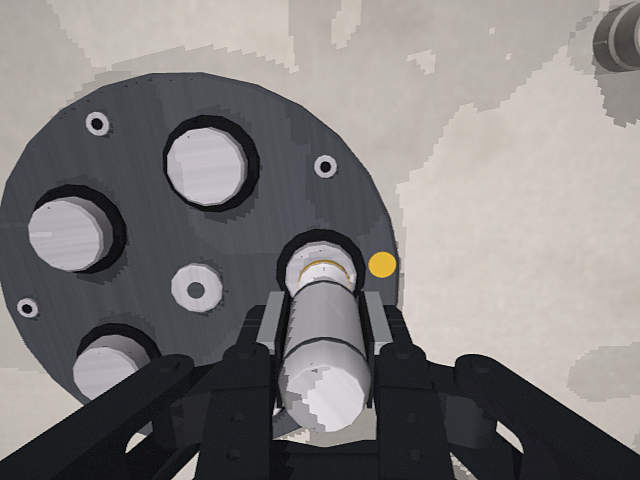

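```bash
python3 - <<'E'
from h import *
W=load("wrist6");z=.0255
im=cv2.resize(W["pixels"][225:295,270:370],None,fx=8,fy=8,interpolation=cv2.INTER_CUBIC)
cv2.imwrite("pics/c6.png",im)
E
```

```text
(no output)
```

View pics/c6.png

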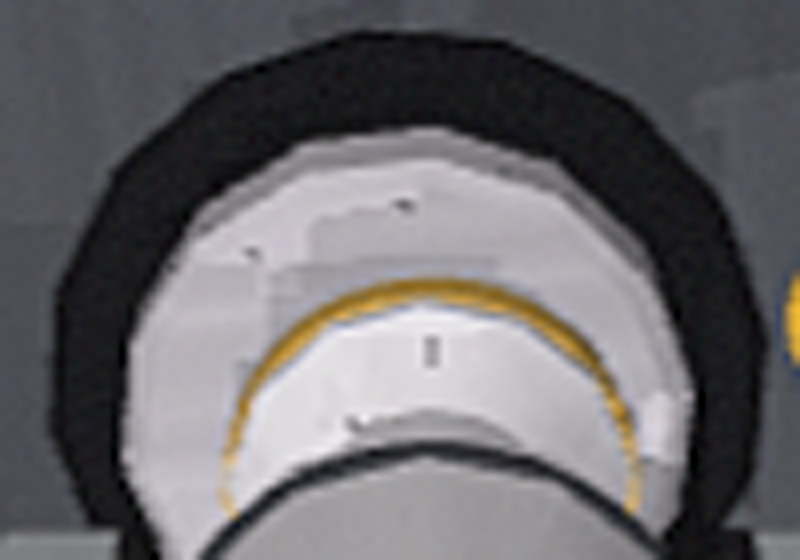

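```bash
python3 - <<'E'
from h import *
W=load("wrist6");z=.0255
f=lambda u,v:plane(W,(270+u/8-.5+1/16,225+v/8-.5+1/16),z)[:2]
def circ(P):
    P=np.array(P);A=np.c_[2*P,np.ones(len(P))];s=np.linalg.lstsq(A,(P**2).sum(1),rcond=None)[0];return s[:2],np.sqrt(s[2]+s[:2]@s[:2])
pad=circ([f(*p) for p in[(125,390),(135,330),(195,230),(300,178),(425,160),(560,195),(650,270),(690,385)]])
foot=circ([f(*p) for p in[(228,440),(260,365),(340,303),(430,281),(530,306),(600,365),(635,450)]])
print(pad,foot,foot[0]-pad[0])
E
```

```text
(array([0.54940217, 0.03477159]), np.float64(0.015899403048974386)) (array([0.5522551 , 0.03605927]), np.float64(0.011414064484702155)) [0.00285293 0.00128768]
```

Request:
{"fn": "jog_arm", "kwargs": {"dr": [[0,0,0],[0,0,0],[0,0,0],[0,0,0],[0,0,0],[0,0,0],[0,0,0],[0,0,0],[0,0,0],[0,0,0]], "slide": [[0,0,-0.01],[0,0,-0.01],[-0.012,-0.013,0],[-0.013,-0.014,0],[-0.013,-0.014,0],[-0.01,-0.0115,0],[0,0,0.006],[0,0,0.004],[0,0,0.002],[0,0,0]], "gripper": [-1,-1,-1,-1,-1,-1,-1,-1,-1,-1]}}

```text
time_s: 13.7
position: [0.496, -0.0117, 0.0774]
tool_rot: [[0.0, 1.0, -0.001], [1.0, -0.0, 0.0], [0.0, -0.001, -1.0]]
ft_force: [-0.4, -0.3, -0.8]
grip_width: 0.0249
```

Request:
{"fn": "jog_arm", "kwargs": {"dr": [[0,0,0],[0,0,0],[0,0,0],[0,0,0],[0,0,0],[0,0,0],[0,0,0],[0,0,0],[0,0,0],[0,0,0]], "slide": [[0,0,0.001],[0,0,0.001],[0,0,0.001],[0,0,0.001],[0,0,0],[0,0,0],[0,0,0],[0,0,0],[0,0,0],[0,0,0]], "gripper": [-1,-1,-1,-1,-1,-1,-1,-1,-1,-1]}}

```text
time_s: 14.7
position: [0.4957, -0.0121, 0.0738]
tool_rot: [[0.001, 1.0, 0.0], [1.0, -0.001, 0.0], [0.0, 0.0, -1.0]]
ft_force: [-0.1, 0.3, -2.3]
grip_width: 0.0248
```

```bash
python3 snap.py 7 wrist
```

```text
14.75 [ 0.4958 -0.0121  0.0739] [ 0.0008  1.      0.0001  1.     -0.0008 -0.     -0.      0.0001 -1.    ] [ -15.1088   27.9514   96.6998   -0.0007   55.3447 -105.0645] [-0.2634 -0.41   -1.1482] 0.02495790635485996
```

View pics/wrist7.png

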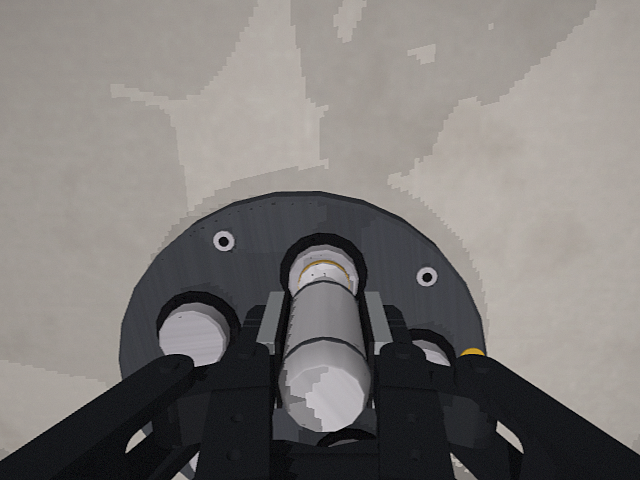

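Request:
{"fn": "jog_arm", "kwargs": {"dr": [[0,0,0],[0,0,0],[0,0,0],[0,0,0],[0,0,0],[0,0,0],[0,0,0],[0,0,0],[0,0,0],[0,0,0]], "slide": [[0,0,0.0005],[0,0,0.0005],[0,0,0.0005],[0,0,0.0005],[0,0,0.0005],[0,0,0],[0,0,0],[0,0,0],[0,0,0],[0,0,0]], "gripper": [-1,-1,-1,-1,-1,-1,-1,-1,-1,-1]}}

```text
time_s: 15.75
position: [0.4957, -0.0121, 0.0714]
tool_rot: [[0.001, 1.0, 0.0], [1.0, -0.001, -0.0], [-0.0, 0.0, -1.0]]
ft_force: [-0.0, 0.5, -0.1]
grip_width: 0.0246
```

```bash
python3 f.py;python3 f.py
```

```text
15.75 [ 0.4957 -0.0121  0.0714] [-0.0074  0.5491 -0.0964] [ 0. -0. -1.]
15.75 [ 0.4957 -0.0121  0.0714] [-0.0074  0.5491 -0.0964] [ 0. -0. -1.]
```

Request:
{"fn": "jog_arm", "kwargs": {"dr": [[0,0,0],[0,0,0],[0,0,0],[0,0,0],[0,0,0],[0,0,0],[0,0,0],[0,0,0],[0,0,0],[0,0,0]], "slide": [[0,0,0.0005],[0,0,0.0005],[0,0,0.0005],[0,0,0.0005],[0,0,0],[0,0,0],[0,0,0],[0,0,0],[0,0,0],[0,0,0]], "gripper": [-1,-1,-1,-1,-1,-1,-1,-1,-1,-1]}}

```text
time_s: 16.75
position: [0.4958, -0.0122, 0.0694]
tool_rot: [[0.001, 1.0, 0.0], [1.0, -0.001, -0.0], [-0.0, 0.0, -1.0]]
ft_force: [-1.0, 0.4, 4.2]
grip_width: 0.0249
```

Request:
{"fn": "jog_arm", "kwargs": {"dr": [[0,0,0],[0,0,0],[0,0,0],[0,0,0],[0,0,0],[0,0,0],[0,0,0],[0,0,0],[0,0,0],[0,0,0]], "slide": [[0,0,-0.01],[0,0,-0.01],[-0.015,0.007,0],[-0.0165,0.008,0],[-0.0165,0.008,0],[-0.0137,0.006,0],[0,0,0.006],[0,0,0.004],[0,0,0.002],[0,0,0]], "gripper": [-1,-1,-1,-1,-1,-1,-1,-1,-1,-1]}}

```text
time_s: 17.75
position: [0.5242, -0.0732, 0.0769]
tool_rot: [[0.0, 1.0, -0.001], [1.0, -0.0, 0.0], [0.0, -0.001, -1.0]]
ft_force: [-0.6, 0.5, -2.4]
grip_width: 0.025
```

Request:
{"fn": "jog_arm", "kwargs": {"dr": [[0,0,0],[0,0,0],[0,0,0],[0,0,0],[0,0,0],[0,0,0],[0,0,0],[0,0,0],[0,0,0],[0,0,0]], "slide": [[0,0,0.001],[0,0,0.001],[0,0,0.001],[0,0,0.001],[0,0,0],[0,0,0],[0,0,0],[0,0,0],[0,0,0],[0,0,0]], "gripper": [-1,-1,-1,-1,-1,-1,-1,-1,-1,-1]}}

```text
time_s: 18.75
position: [0.5247, -0.0739, 0.0734]
tool_rot: [[0.001, 1.0, 0.0], [1.0, -0.001, -0.0], [-0.0, 0.0, -1.0]]
ft_force: [-0.1, 0.0, -1.7]
grip_width: 0.0248
```

```bash
python3 snap.py 8 wrist
```

```text
18.8 [ 0.5247 -0.0739  0.0733] [ 0.0008  1.      0.      1.     -0.0008 -0.     -0.      0.     -1.    ] [ -20.8279   30.5694   91.3045    0.0001   58.1248 -110.7795] [-0.1692  0.4065 -1.6649] 0.02474112567242922
```

View pics/wrist8.png

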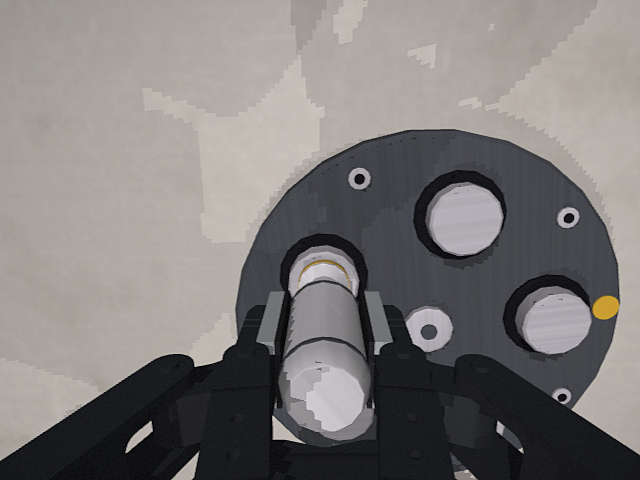

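No contact yet (centred over the pad). Continue down.

Request:
{"fn": "jog_arm", "kwargs": {"dr": [[0,0,0],[0,0,0],[0,0,0],[0,0,0],[0,0,0],[0,0,0],[0,0,0],[0,0,0],[0,0,0],[0,0,0]], "slide": [[0,0,0.0005],[0,0,0.0005],[0,0,0.0005],[0,0,0.0005],[0,0,0.0005],[0,0,0],[0,0,0],[0,0,0],[0,0,0],[0,0,0]], "gripper": [-1,-1,-1,-1,-1,-1,-1,-1,-1,-1]}}

```text
time_s: 19.8
position: [0.5248, -0.0739, 0.0709]
tool_rot: [[0.001, 1.0, 0.0], [1.0, -0.001, -0.0], [-0.0, 0.0, -1.0]]
ft_force: [-0.3, 0.5, 2.1]
grip_width: 0.0251
```

Request:
{"fn": "jog_arm", "kwargs": {"dr": [[0,0,0],[0,0,0],[0,0,0],[0,0,0],[0,0,0],[0,0,0],[0,0,0],[0,0,0],[0,0,0],[0,0,0]], "slide": [[0,0,0.0005],[0,0,0.0005],[0,0,0],[0,0,0],[0,0,0],[0,0,0],[0,0,0],[0,0,0],[0,0,0],[0,0,0]], "gripper": [-1,-1,-1,-1,-1,-1,-1,-1,-1,-1]}}

```text
time_s: 20.8
position: [0.5248, -0.0739, 0.0698]
tool_rot: [[0.001, 1.0, 0.0], [1.0, -0.001, -0.0], [-0.0, 0.0, -1.0]]
ft_force: [-0.4, -0.3, 4.9]
grip_width: 0.0247
```

Request:
{"fn": "jog_arm", "kwargs": {"dr": [[0,0,0],[0,0,0],[0,0,0],[0,0,0],[0,0,0],[0,0,0],[0,0,0],[0,0,0],[0,0,0],[0,0,0]], "slide": [[0,0,-0.01],[0,0,-0.01],[0.002,0.0165,0],[0.002,0.018,0],[0.002,0.018,0],[0.0024,0.0151,0],[0,0,0.006],[0,0,0.004],[0,0,0.002],[0,0,0]], "gripper": [-1,-1,-1,-1,-1,-1,-1,-1,-1,-1]}}

```text
time_s: 21.8
position: [0.5915, -0.0655, 0.0775]
tool_rot: [[0.001, 1.0, -0.001], [1.0, -0.001, 0.0], [0.0, -0.001, -1.0]]
ft_force: [0.1, 0.4, -0.9]
grip_width: 0.0247
```

Request:
{"fn": "jog_arm", "kwargs": {"dr": [[0,0,0],[0,0,0],[0,0,0],[0,0,0],[0,0,0],[0,0,0],[0,0,0],[0,0,0],[0,0,0],[0,0,0]], "slide": [[0,0,0.001],[0,0,0.001],[0,0,0.001],[0,0,0.001],[0,0,0],[0,0,0],[0,0,0],[0,0,0],[0,0,0],[0,0,0]], "gripper": [-1,-1,-1,-1,-1,-1,-1,-1,-1,-1]}}

```text
time_s: 22.8
position: [0.5923, -0.0656, 0.0739]
tool_rot: [[0.001, 1.0, 0.0], [1.0, -0.001, -0.0], [-0.0, 0.0, -1.0]]
ft_force: [-1.4, -0.1, 1.7]
grip_width: 0.0249
```

```bash
python3 snap.py 9 wrist
```

```text
22.85 [ 0.5923 -0.0656  0.0739] [ 0.0008  1.      0.0001  1.     -0.0008 -0.0001 -0.0001  0.0001 -1.    ] [ -17.6857   35.7191   80.1615   -0.0052   64.1126 -107.6389] [-1.027  -1.1739  2.0724] 0.024666405062658155
```

View pics/wrist9.png

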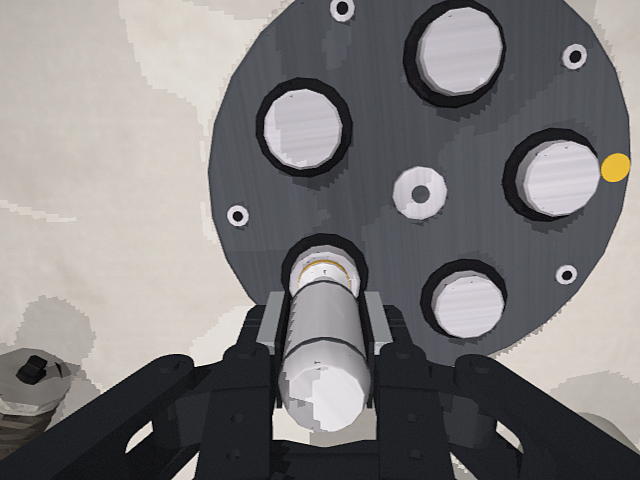

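Request:
{"fn": "jog_arm", "kwargs": {"dr": [[0,0,0],[0,0,0],[0,0,0],[0,0,0],[0,0,0],[0,0,0],[0,0,0],[0,0,0],[0,0,0],[0,0,0]], "slide": [[0,0,0.0005],[0,0,0.0005],[0,0,0],[0,0,0],[0,0,0],[0,0,0],[0,0,0],[0,0,0],[0,0,0],[0,0,0]], "gripper": [-1,-1,-1,-1,-1,-1,-1,-1,-1,-1]}}

```text
time_s: 23.85
position: [0.5923, -0.0656, 0.0729]
tool_rot: [[0.001, 1.0, 0.0], [1.0, -0.001, -0.0], [-0.0, 0.0, -1.0]]
ft_force: [-1.7, -0.9, 3.6]
grip_width: 0.0245
```

Request:
{"fn": "jog_arm", "kwargs": {"dr": [[0,0,0],[0,0,0],[0,0,0],[0,0,0],[0,0,0],[0,0,0],[0,0,0],[0,0,0],[0,0,0],[0,0,0]], "slide": [[0,0,-0.01],[0,0,-0.01],[0.0165,0.003,0],[0.018,0.0035,0],[0.018,0.0035,0],[0.0146,0.003,0],[0,0,0.009],[0,0,0.004],[0,0,0.002],[0,0,0]], "gripper": [-1,-1,-1,-1,-1,-1,-1,-1,-1,-1]}}

```text
time_s: 24.85
position: [0.6051, 0.0009, 0.0773]
tool_rot: [[0.002, 1.0, -0.001], [1.0, -0.002, 0.0], [0.0, -0.001, -1.0]]
ft_force: [-0.5, -0.1, -1.2]
grip_width: 0.0248
```

Request:
{"fn": "jog_arm", "kwargs": {"dr": [[0,0,0],[0,0,0],[0,0,0],[0,0,0],[0,0,0],[0,0,0],[0,0,0],[0,0,0],[0,0,0],[0,0,0]], "slide": [[0,0,0.001],[0,0,0.001],[0,0,0.001],[0,0,0.001],[0,0,0],[0,0,0],[0,0,0],[0,0,0],[0,0,0],[0,0,0]], "gripper": [-1,-1,-1,-1,-1,-1,-1,-1,-1,-1]}}

```text
time_s: 25.85
position: [0.6054, 0.0016, 0.0739]
tool_rot: [[0.001, 1.0, 0.0], [1.0, -0.001, 0.0], [0.0, 0.0, -1.0]]
ft_force: [0.2, 0.4, -0.5]
grip_width: 0.0248
```

```bash
python3 snap.py 10 wrist
```

```text
25.9 [0.6053 0.0016 0.0738] [ 0.0008  1.     -0.      1.     -0.0008 -0.     -0.     -0.     -1.    ] [ -11.0427   36.491    78.503    -0.0003   65.0062 -100.9987] [ 0.4231 -0.5982 -1.2421] 0.024814659503896216
```

View pics/wrist10.png

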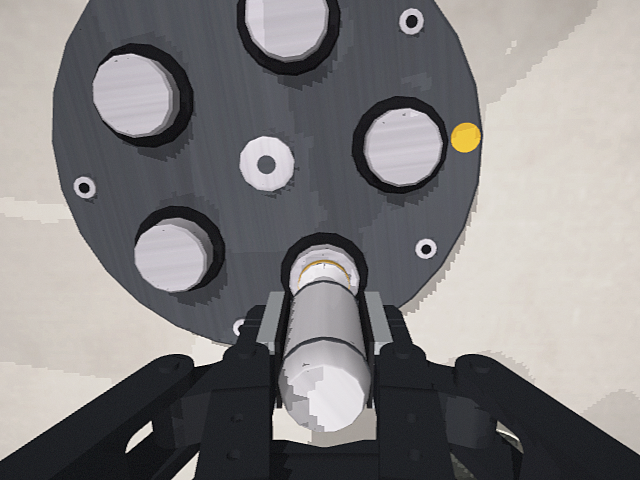

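Request:
{"fn": "jog_arm", "kwargs": {"dr": [[0,0,0],[0,0,0],[0,0,0],[0,0,0],[0,0,0],[0,0,0],[0,0,0],[0,0,0],[0,0,0],[0,0,0]], "slide": [[0,0,0.0005],[0,0,0.0005],[0,0,0.0005],[0,0,0.0005],[0,0,0.0005],[0,0,0],[0,0,0],[0,0,0],[0,0,0],[0,0,0]], "gripper": [-1,-1,-1,-1,-1,-1,-1,-1,-1,-1]}}

```text
time_s: 26.9
position: [0.6053, 0.0016, 0.0713]
tool_rot: [[0.001, 1.0, -0.0], [1.0, -0.001, 0.0], [0.0, -0.0, -1.0]]
ft_force: [0.4, 0.0, -1.7]
grip_width: 0.0247
```

Request:
{"fn": "jog_arm", "kwargs": {"dr": [[0,0,0],[0,0,0],[0,0,0],[0,0,0],[0,0,0],[0,0,0],[0,0,0],[0,0,0],[0,0,0],[0,0,0]], "slide": [[0,0,0.0005],[0,0,0.0005],[0,0,0],[0,0,0],[0,0,0],[0,0,0],[0,0,0],[0,0,0],[0,0,0],[0,0,0]], "gripper": [-1,-1,-1,-1,-1,-1,-1,-1,-1,-1]}}

```text
time_s: 27.9
position: [0.6054, 0.0015, 0.0704]
tool_rot: [[0.001, 1.0, 0.0], [1.0, -0.001, -0.0], [-0.0, 0.0, -1.0]]
ft_force: [-0.2, -0.6, -0.2]
grip_width: 0.0246
```

Request:
{"fn": "jog_arm", "kwargs": {"dr": [[0,0,0],[0,0,0],[0,0,0],[0,0,0],[0,0,0],[0,0,0],[0,0,0],[0,0,0],[0,0,0],[0,0,0]], "slide": [[0,0,0.0005],[0,0,0.0005],[0,0,0.0005],[0,0,0.0005],[0,0,0],[0,0,0],[0,0,0],[0,0,0],[0,0,0],[0,0,0]], "gripper": [-1,-1,-1,-1,-1,-1,-1,-1,-1,-1]}}

```text
time_s: 28.9
position: [0.6054, 0.0016, 0.0684]
tool_rot: [[0.001, 1.0, 0.0], [1.0, -0.001, -0.0], [-0.0, 0.0, -1.0]]
ft_force: [-1.5, 0.1, 4.9]
grip_width: 0.0248
```

```bash
python3 - <<'E'
from h import *
W=load("wrist9")
im=cv2.resize(W["pixels"][225:295,275:375],None,fx=8,fy=8,interpolation=cv2.INTER_CUBIC)
cv2.imwrite("pics/c9.png",im)
E
```

```text
(no output)
```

View pics/c9.png

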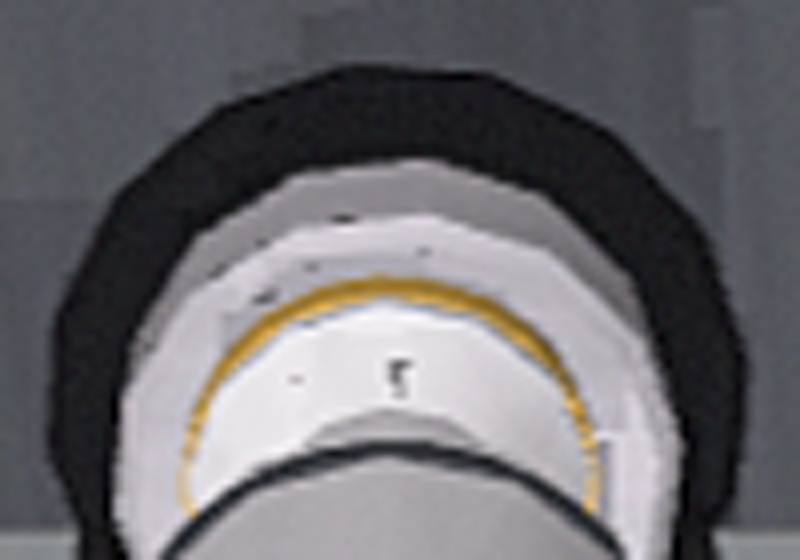

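```bash
python3 - <<'E'
from h import *
W=load("wrist9");z=.0293
f=lambda u,v:plane(W,(275+u/8-.5+1/16,225+v/8-.5+1/16),z)[:2]
def circ(P):
    P=np.array(P);A=np.c_[2*P,np.ones(len(P))];s=np.linalg.lstsq(A,(P**2).sum(1),rcond=None)[0];return s[:2],np.sqrt(s[2]+s[:2]@s[:2])
pad=circ([f(*p) for p in[(112,480),(125,380),(190,283),(290,232),(420,213),(550,252),(645,345),(682,450)]])
foot=circ([f(*p) for p in[(188,450),(220,360),(300,296),(390,276),(490,300),(560,360),(597,450)]])
print(pad,foot,foot[0]-pad[0])
E
```

```text
(array([ 0.59670222, -0.06507064]), np.float64(0.015950526547132235)) (array([ 0.59596865, -0.0652773 ]), np.float64(0.011395827079463135)) [-0.00073357 -0.00020666]
```

Request:
{"fn": "jog_arm", "kwargs": {"dr": [[0,0,0],[0,0,0],[0,0,0],[0,0,0],[0,0,0],[0,0,0],[0,0,0],[0,0,0],[0,0,0],[0,0,0]], "slide": [[0,0,-0.01],[0,0,-0.012],[-0.0165,-0.003,0],[-0.018,-0.0035,0],[-0.018,-0.0035,0],[-0.0146,-0.0024,0],[0,0,0.008],[0,0,0.003],[0,0,0.001],[0,0,0]], "gripper": [-1,-1,-1,-1,-1,-1,-1,-1,-1,-1]}}

```text
time_s: 29.9
position: [0.5929, -0.0648, 0.078]
tool_rot: [[-0.0, 1.0, -0.001], [1.0, 0.0, 0.0], [0.0, -0.001, -1.0]]
ft_force: [0.3, 0.5, -1.9]
grip_width: 0.025
```

Request:
{"fn": "jog_arm", "kwargs": {"dr": [[0,0,0],[0,0,0],[0,0,0],[0,0,0],[0,0,0],[0,0,0],[0,0,0],[0,0,0],[0,0,0],[0,0,0]], "slide": [[0,0,0.001],[0,0,0.001],[0,0,0.001],[0,0,0.0005],[0,0,0],[0,0,0],[0,0,0],[0,0,0],[0,0,0],[0,0,0]], "gripper": [-1,-1,-1,-1,-1,-1,-1,-1,-1,-1]}}

```text
time_s: 30.9
position: [0.5929, -0.0655, 0.0749]
tool_rot: [[0.001, 1.0, 0.0], [1.0, -0.001, -0.0], [-0.0, 0.0, -1.0]]
ft_force: [0.1, -0.1, 0.1]
grip_width: 0.0247
```

```bash
python3 snap.py 11 wrist; python3 - <<'E'
from h import *
W=load("wrist11")
im=cv2.resize(W["pixels"][225:295,275:375],None,fx=8,fy=8,interpolation=cv2.INTER_CUBIC)
cv2.imwrite("pics/c11.png",im)
E
```

```text
30.95 [ 0.5929 -0.0655  0.0749] [ 0.0008  1.      0.0002  1.     -0.0008  0.      0.      0.0002 -1.    ] [ -17.6681   35.6963   80.0024    0.0031   64.2928 -107.6211] [-0.4646  0.7118 -0.108 ] 0.02472880238202594
```

View pics/c11.png

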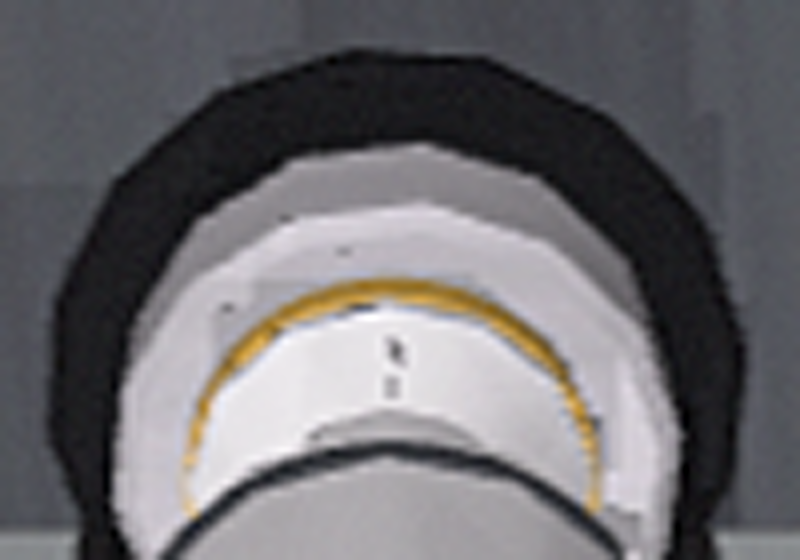

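Request:
{"fn": "jog_arm", "kwargs": {"dr": [[0,0,0],[0,0,0],[0,0,0],[0,0,0],[0,0,0],[0,0,0],[0,0,0],[0,0,0],[0,0,0],[0,0,0]], "slide": [[0,0,0],[0,0,0],[0,0,0],[0,0,0],[0,0,0],[0,0,0],[0,0,0],[0,0,0],[0,0,0],[0,0,0]], "gripper": [-1,-1,-0.4,-0.38,-0.36,-0.34,-0.3,-0.25,-0.2,-0.15], "force": 20}}

```text
time_s: 31.95
position: [0.5929, -0.0655, 0.0748]
tool_rot: [[0.001, 1.0, 0.0], [1.0, -0.001, -0.0], [-0.0, 0.0, -1.0]]
ft_force: [-0.4, -0.4, 0.2]
grip_width: 0.0361
```

Request:
{"fn": "jog_arm", "kwargs": {"dr": [[0,0,0],[0,0,0],[0,0,0],[0,0,0],[0,0,0],[0,0,0],[0,0,0],[0,0,0],[0,0,0],[0,0,0]], "slide": [[0,0,0],[0,0,0],[0,0,0],[0,0,0],[0,0,0],[0,0,0],[0,0,0],[0,0,0],[0,0,0],[0,0,0]], "gripper": [-0.1,-0.05,0,0.05,0.1,0.15,0.2,0.2,0.2,0.2]}}

```text
time_s: 32.95
position: [0.5929, -0.0655, 0.0748]
tool_rot: [[0.001, 1.0, -0.0], [1.0, -0.001, 0.0], [0.0, -0.0, -1.0]]
ft_force: [-0.1, -0.1, -0.0]
grip_width: 0.051
```

```bash
python3 snap.py 12 wrist
```

```text
33.0 [ 0.5929 -0.0655  0.0748] [ 0.0008  1.      0.      1.     -0.0008 -0.     -0.      0.     -1.    ] [ -17.6674   35.6967   80.0063   -0.0001   64.2968 -107.6206] [ 0.595  -0.5561  0.7937] 0.05113211627589039
```

View pics/wrist12.png

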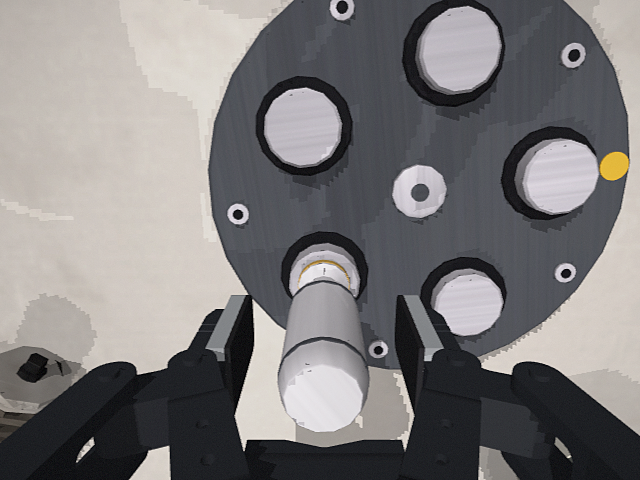

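Gauge stands free and upright. Retreat straight up.

Request:
{"fn": "jog_arm", "kwargs": {"dr": [[0,0,0],[0,0,0],[0,0,0],[0,0,0],[0,0,0],[0,0,0],[0,0,0],[0,0,0],[0,0,0],[0,0,0]], "slide": [[0,0,-0.005],[0,0,-0.01],[0,0,-0.02],[0,0,-0.02],[0,0,-0.025],[0,0,-0.025],[0,0,-0.02],[0,0,-0.01],[0,0,0],[0,0,0]], "gripper": [0.2,0.2,0.2,0.2,0.2,0.2,0.2,0.2,0.2,0.2]}}

```text
time_s: 34.0
position: [0.5926, -0.0654, 0.2091]
tool_rot: [[0.001, 1.0, -0.001], [1.0, -0.001, 0.0], [0.0, -0.001, -1.0]]
ft_force: [-0.4, -0.4, -0.1]
grip_width: 0.0511
```

```bash
python3 snap.py 13 wrist side scene; python3 - <<'E'
from h import *
S,D=load("scene13"),load("side13")
x=[d["pixels"][a:a+130,b:b+134] for d,a,b in((S,180,250),(D,190,250))]
cv2.imwrite("pics/c13.png",cv2.resize(np.hstack(x),None,fx=2.9,fy=2.9,interpolation=cv2.INTER_CUBIC))
E
```

```text
34.15 [ 0.5926 -0.0655  0.2087] [ 0.0008  1.     -0.002   1.     -0.0008  0.0006  0.0006 -0.002  -1.    ] [ -17.6703   27.9043   69.8748   -0.0001   82.3427 -107.6225] [-0.3368  0.69   -0.4266] 0.05111404258431581
```

View pics/wrist13.png

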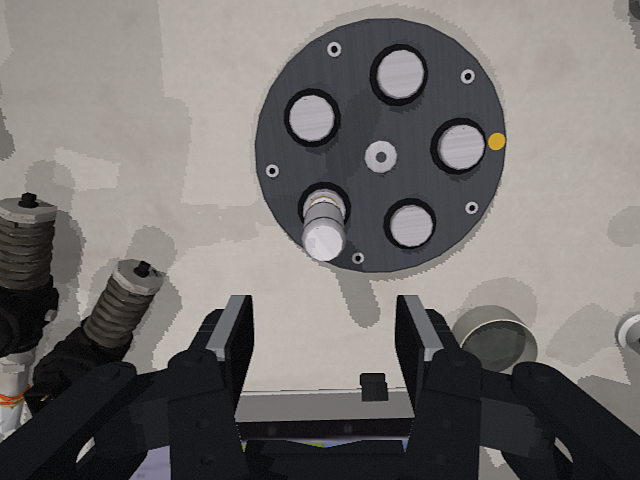

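View pics/c13.png

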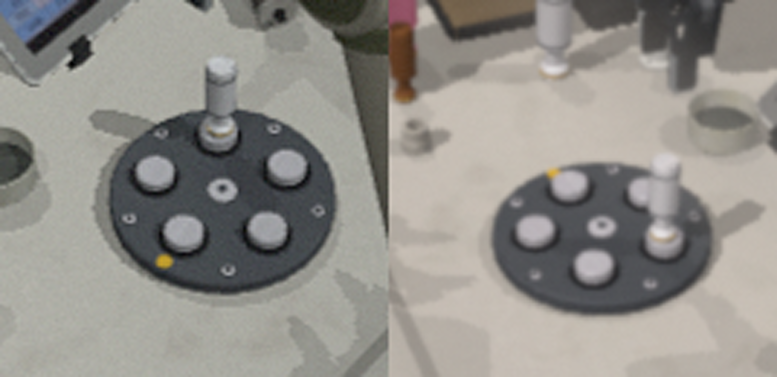

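```bash
python3 -c "
from rig import env
print(env.close_job())"
```

```text
the job is handed in; nothing more can be done
None
```

The gauge is standing upright by itself on the middle of pad 4, the highest pad, and the job is handed in. It was handed in at about 34 s of the 67 s allowed.

I gripped the small silver gauge by its barrel and touched pads 1 to 5 in order, starting at the yellow dot and going anticlockwise. Force readings were noisy by about ±0.7 N.

| Pad | Height above bench (about) | Hardest press read (about) |
|---|---|---|
| 1 | 27.7 mm | 5 N |
| 2 | 27.4 mm | 5.5 N |
| 3 | 28.1 mm | 6 N |
| 4 | 31 mm | 5 N |
| 5 | 26.8 mm | 6 N |

Pad 4 stands about 2.8 mm above pad 3, the next highest, which fits the 2.5 mm you described.

- **Last checks:** The overhead, side and wrist pictures after the arm backed off show the gauge upright on pad 4 with the gripper well clear. I estimate the foot is within about 1 mm of the pad centre. Nothing came near the nut, dish or valve body, though I did not re-measure where they stand.
- **What disagreed:** The cameras differed by 2–3 mm on where the plate and gauge were. The pad 1 touch therefore landed about 3 mm off centre, with the foot still fully on the pad. I corrected this from the wrist picture, and the later touches were centred.

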